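# Find the free cells, gauge the well, load the grain jars

### The arm

A 6-joint arm with a two-finger parallel gripper is mounted at the origin on the work surface. World frame = base frame: x ahead of the robot, y to its left, z up, the work surface at z = 0. Lengths are in m, angles in rad, forces in N, time in s.
With the tool pointing down it reaches from about 0.35 to 0.975 m from the base axis. Payload 7.1 kg.
Tool frame: the origin (TCP) lies between the finger pads; the fingertips stand robot.tip_extent ahead of it and the grasp point (between the pads) lies 11 mm behind it (robot.tip_extent is the distance from the TCP to the fingertips, in m); z points along the fingers, y is the line along which they close (so a half turn about z gives the same grasp; the last joint's range is limited). The gripper opens to 88 mm and grips with 3 to 60 N. Pads are 20 mm wide; open, the fingers measure 115 mm over their backs; the gripper's body (75 mm by 178 mm) begins 61 mm behind the grasp point.
Start: joints at [-0.019, 0.423, 1.63, -0, 1.089, -0.019], TCP at [0.625, 0, 0.231] pointing down, gripper open.
Joint ranges: [-3, 3], [-0.9, 2.11], [0.09, 2.58], [-1.31, 4.45], [0.11, 2.69], [-2.54, 2.54]. Speed limits (rad/s): [2.39, 2.39, 3.01, 3.14, 3.14, 3.14].

### API

Orientations are given as a unit quaternion [w, x, y, z].
In Python, from rig import robot, cams, models gives the robot as it stands. The module is installed in compiled form; this text tells all that it offers.
- The arm moves only by the tool servo_tool, never from a script. Its argument "deltas" is a list that holds one entry, the list of rows, each a list of 7 numbers: the gripper's target within -1 to 1 (shut at 1, half-way at 0, fully open at -1), then the shift along the world's x, y, z normalised to -1 to 1, where 1 is 4 cm, then the turn, a rotation vector about the world's x, y, z normalised to -1 to 1, where 1 is 5 degrees. A call has 1 to 12 rows; each row shifts and turns the commanded pose from where the row before left it; what a row does not reach is not made up. A row lasts 1/12 s, in which the tool goes at most 41.7 mm and 7.16 degrees, less where a joint would pass 70% of its speed; a pose out of reach is approached as far as the arm can. A call with a number of a shift or a turn outside -1 to 1 is refused whole. A call with a gripper value outside its range is refused whole. The fingers move at their own pace and stop on an object; "force" is the grip in N (left out, the last holds). Time passes only in rows, so rows that do not move let the fingers close. It gives the time, the measured TCP pose, the force, the opening and the grip force at its end, in the units of the state.
- robot.observe(): the state, without advancing time (a new reading comes with each control period).
- cams.camera(name): name is "scene" or "side" or "wrist"; returns the picture (384x512x3 uint8, blue, green, red); there is no depth.
- cams.camera_model(name): a dict with "intrinsics" (3x3 intrinsics, pixels), "rvec" (rotation vector, rad) and "tvec" (3), from world to camera coordinates, as OpenCV has them; the wrist camera has in their place "hand_eye" (4x4, takes a point from camera to tool coordinates, whose origin is the TCP and whose axes are the flange's). Camera axes: x right, y down, z forward; pixel columns grow to the right and rows downward; lengths in m; the calibration is good to about 2 mm. A picture is of the moment at which its call begins: read the wrist's pose just before it. camera_model takes no time and is no camera call.
- robot.close_job(): hands the job in; it is judged then, once.
Trained networks look in the newest picture that a camera, given by its name, has taken for a name from the list of things; names that differ only in an ending like _2 or _b are one class to them, and where a whole thing is asked for, a point or a joint stands for the part that bears it (a point fixed in the world has none). Each returns a list of dicts, best first, with "score" (0 to 1); they miss things now and then, are a little off and sometimes report something else, mostly with a low value. They report only what shows in the picture. A call takes as long as a camera call.
- models.boxes_of(target, camera): "location" ([x, y, z] in m, in world coordinates, good to about 4 mm: the middle of the surface that is visible of it).
The state is a dict: "time_s": time; "joint_positions": joint angles; "dq": joint speeds; "joint_torque": joint torques, N m; "ee_pos": TCP position; "ee_rot": TCP orientation; "force": force on the tool from outside, world axes, zero at the start; "moment": the same for the moment, N m; "gripper_width": opening from 0.0 (shut) to 1.0 (fully open); "grasp_force": force on a finger pad.
Only numpy, scipy, OpenCV 4.12 (cv2) and the standard library are available. Lean on these libraries where they do the work, as an engineer would, in place of code of your own. Each camera call takes 0.05 s, during which the arm holds its last target. There are 200 camera calls.

### The job

First find the empty cells of the blue sample box: with the depth rod press every black cell cover down as far as it will go (over a full cell it soon stops); then lower the rod to the floor of the well in the aluminium block to gauge its depth, and hang the rod back in its stand. Only then stand each waiting grain jar fully down in an empty cell of its own, and set in the well the one plug whose grey shank matches its depth, down to the floor so that just the red head stands out. Leave the other two plugs standing and the rest of the bench undisturbed.

Things in the scene. Friction and masses are not known exactly. Their poses are not given: they have to be found in the camera images.
- sample_box: Blue fixed box, 170 x 254 x 80 mm (x, y, z), with a 2 x 3 grid of square cells, each 64 x 64 mm. Origin: centre of its underside (z = 0 at the bench). Its top is 80 mm up. In its own frame the cell centres are at x = -42 or +42 mm and y = +84, 0 or -84 mm. Every cell is closed by a black sliding cover. Which cells hold something below the cover differs each time (1 or 2 of the 6 are full) and cannot be seen.
- well: Fixed aluminium block 84 x 84 x 100 mm with a round blind well, 42 mm across, in the middle of its top. Origin: centre of its underside. The well is 35, 55 or 75 mm deep; which one differs each time.
- well_mouth (a point): Centre of the well's mouth, level with the block's top (100 mm above the bench), z up.
- stand: Fixed wooden block 66 x 66 x 105 mm with an 18 mm hole, 100 mm deep, in the middle of its top, from which the depth rod hangs by its collar. Origin: centre of its underside.
- depth_rod: Depth rod hanging upright in the stand, 160 g: steel shank 12 mm across reaching 95.5 mm below the origin; brass collar 34 mm across from 0 to 6 mm above the origin; yellow round handle 24 mm across from 6 to 61 mm above the origin. Origin: centre of the collar's underside, on the axis; z runs up to the handle. Hanging in the stand its origin is 105 mm above the bench.
- rod_tip (a point): Lower end of the rod's shank, 95.5 mm below the rod's origin.
- cover1 (a joint): How far the cover of the cell at x = -42, y = 84 mm in the box's frame is pushed down (m, 0 closed). Its flat top, 62 x 62 mm, starts 76 mm above the bench (4 mm below the box's top). It slides stiffly (about 5 N to push) and stays where it is left; a jar's weight does not move it. Over an empty cell it goes down 50 mm (top then 26 mm above the bench), over a full one it stops after about 9 mm.
- cover2 (a joint): How far the cover of the cell at x = -42, y = 0 mm in the box's frame is pushed down (m, 0 closed). Its flat top, 62 x 62 mm, starts 76 mm above the bench (4 mm below the box's top). It slides stiffly (about 5 N to push) and stays where it is left; a jar's weight does not move it. Over an empty cell it goes down 50 mm (top then 26 mm above the bench), over a full one it stops after about 9 mm.
- cover3 (a joint): How far the cover of the cell at x = -42, y = -84 mm in the box's frame is pushed down (m, 0 closed). Its flat top, 62 x 62 mm, starts 76 mm above the bench (4 mm below the box's top). It slides stiffly (about 5 N to push) and stays where it is left; a jar's weight does not move it. Over an empty cell it goes down 50 mm (top then 26 mm above the bench), over a full one it stops after about 9 mm.
- cover4 (a joint): How far the cover of the cell at x = 42, y = 84 mm in the box's frame is pushed down (m, 0 closed). Its flat top, 62 x 62 mm, starts 76 mm above the bench (4 mm below the box's top). It slides stiffly (about 5 N to push) and stays where it is left; a jar's weight does not move it. Over an empty cell it goes down 50 mm (top then 26 mm above the bench), over a full one it stops after about 9 mm.
- cover5 (a joint): How far the cover of the cell at x = 42, y = 0 mm in the box's frame is pushed down (m, 0 closed). Its flat top, 62 x 62 mm, starts 76 mm above the bench (4 mm below the box's top). It slides stiffly (about 5 N to push) and stays where it is left; a jar's weight does not move it. Over an empty cell it goes down 50 mm (top then 26 mm above the bench), over a full one it stops after about 9 mm.
- cover6 (a joint): How far the cover of the cell at x = 42, y = -84 mm in the box's frame is pushed down (m, 0 closed). Its flat top, 62 x 62 mm, starts 76 mm above the bench (4 mm below the box's top). It slides stiffly (about 5 N to push) and stays where it is left; a jar's weight does not move it. Over an empty cell it goes down 50 mm (top then 26 mm above the bench), over a full one it stops after about 9 mm.
- plug_35: Loose upright plug, 36 mm across, 185 g: grey shank 35 mm long below, red head 45 mm long above, 80 mm in all. Origin: centre of its underside; z up. It belongs in a well 35 mm deep.
- plug_55: Loose upright plug, 36 mm across, 205 g: grey shank 55 mm long below, red head 45 mm long above, 100 mm in all. Origin: centre of its underside; z up. It belongs in a well 55 mm deep.
- plug_75: Loose upright plug, 36 mm across, 225 g: grey shank 75 mm long below, red head 45 mm long above, 120 mm in all. Origin: centre of its underside; z up. It belongs in a well 75 mm deep.
- jar1: Upright closed jar of yellow grain with a white cap, 56 mm across (cap too), 110 mm tall, about 200 g, heavy at the bottom. Origin: centre of its underside; z up. Three or four of the four jars are present.
- jar2: Upright closed jar of yellow grain with a white cap, 56 mm across (cap too), 110 mm tall, about 200 g, heavy at the bottom. Origin: centre of its underside; z up. Three or four of the four jars are present.
- jar3: Upright closed jar of yellow grain with a white cap, 56 mm across (cap too), 110 mm tall, about 200 g, heavy at the bottom. Origin: centre of its underside; z up. Three or four of the four jars are present.
- jar4: Upright closed jar of yellow grain with a white cap, 56 mm across (cap too), 110 mm tall, about 200 g, heavy at the bottom. Origin: centre of its underside; z up. Three or four of the four jars are present.
- tin_maize: Steel tin of maize, 84 mm across, 44 mm tall. A bystander. Origin: centre of its underside.
- tin_lentil: Steel tin of red lentils, 84 mm across, 44 mm tall. A bystander. Origin: centre of its underside.
- bottle: White-capped bottle, 64 mm across, 150 mm tall. A bystander. Origin: centre of its underside.
- brush: Hand brush lying on the bench. A bystander. Origin: on its axis.

How it is judged:
By the outcome, as a careful person would: the job done as asked, in the order asked, and still so for the second after the job is handed in, with the robot touching nothing.
Of hidden1, hidden2, hidden3, hidden4, hidden5, hidden6 only 1 to 2 are there at a start; the rules pass over those that are not, and their reading is None.
Of jar1, jar2, jar3, jar4 only 3 to 4 are there at a start; the rules pass over those that are not, and their reading is None.
At some moment in a run one of jar1, jar2, jar3, jar4 may be knocked a few centimetres aside while the robot is not near it.
It also fails if it takes over 210 s, if anything falls off the work surface, if the arm or the gripper's body presses on something with over 40 N, if the wrist force passes 120 N, or if a joint passes its speed limit or range.

## Working session

There is one attempt and no reset: what is moved stays moved. The work goes in short steps, Python scripts to look and compute and a tool call to move; the robot and the scene stay as the last step left them, time stands still between calls to the robot, and variables do not carry over. Pictures are saved under pics/ and viewed, at most 14 in all, crops included, and the job is handed in when it is done.

Besides the shell and the picture viewer there is one more tool, called after "Call:" as name(argument=value, ...) on one line, values as JSON. servo_tool: Moves the arm, as the interface text tells. Scaled input: -1 to 1 covers 4 cm each way for a shift and 5 degrees each way for a turn. Its arguments: {"type":"object","properties":{"deltas":{"type":"array"},"force":{"type":"number"}},"required":["deltas"]}

```bash
mkdir -p pics; cat > h.py <<'E'
import numpy as np, cv2
from rig import robot, cams, models
def snap(c,f=None):
    s=robot.observe(); im=cams.camera(c)
    if f: cv2.imwrite('pics/'+f,im)
    return s,im
def locs(names,c):
    for n in names:
        for d in models.boxes_of(n,c)[:5]:
            if d['score']>.25: print(c,n,round(d['score'],2),np.round(d['location'],3))
E
python3 - <<'E'
from h import *
print(robot.observe(), robot.tip_extent)
a=snap('scene')[1]; b=snap('side')[1]
cv2.imwrite('pics/a.png',a);cv2.imwrite('pics/b.png',b)
N=['sample_box','well','stand','depth_rod','plug_35','plug_55','plug_75','jar1','tin_maize','tin_lentil','bottle','brush']
locs(N,'scene');locs(N,'side')
for c in('scene','side'):print(cams.camera_model(c))
print(cams.camera_model('wrist'))
E
```

```text
{'time_s': 0.0, 'joint_positions': array([-1.89892862e-02,  4.23856082e-01,  1.63070248e+00, -3.53978200e-05,
        1.08860488e+00, -1.90014920e-02]), 'dq': array([-9.12850120e-04,  4.81224714e-04, -5.79958459e-05, -2.53381646e-04,
        1.59079927e-03,  4.49679304e-04]), 'joint_torque': array([ 1.28069914e-03, -5.44622147e+01, -2.73670936e+01,  6.42951974e-02,
        2.27214623e-02, -1.51321510e-04]), 'ee_pos': array([6.24442357e-01, 3.35439293e-05, 2.29887277e-01]), 'ee_rot': array([-5.54933974e-04,  7.07096435e-01,  7.07116691e-01, -5.55999827e-04]), 'force': array([ 0.523813  , -0.47434604, -0.63192295]), 'moment': array([ 0.02772323,  0.01736472, -0.08001871]), 'grasp_force': 0.0, 'gripper_width': 1.0002354830703224} 0.008
scene sample_box 0.97 [0.638 0.082 0.074]
scene sample_box 0.73 [0.446 0.305 0.082]
scene sample_box 0.67 [ 0.612 -0.216  0.14 ]
scene sample_box 0.51 [0.558 0.452 0.079]
scene well 0.65 [ 0.492 -0.202  0.096]
scene stand 0.57 [ 0.634 -0.212  0.086]
scene stand 0.44 [ 0.612 -0.218  0.142]
scene depth_rod 0.79 [ 0.613 -0.213  0.141]
scene plug_35 0.98 [ 0.
[... 2476 characters left out ...]
.39784089],
       [  0.        ,   0.        ,   1.        ]]), 'rvec': array([ 2.34833507, -0.62510873,  0.21028497]), 'tvec': array([-0.49819874,  0.31578422,  0.9844874 ])}
{'intrinsics': array([[328.03499535,   0.        , 258.62816138],
       [  0.        , 328.03499535, 186.0698055 ],
       [  0.        ,   0.        ,   1.        ]]), 'hand_eye': array([[-4.84687545e-04, -9.51745421e-01, -3.06888283e-01,
         8.53602772e-02],
       [ 9.99999786e-01, -3.26633166e-04, -5.66381418e-04,
         6.97039267e-04],
       [ 4.38811030e-04, -3.06888492e-01,  9.51745376e-01,
        -1.53267665e-01],
       [ 0.00000000e+00,  0.00000000e+00,  0.00000000e+00,
         1.00000000e+00]])}
```

View pics/a.png

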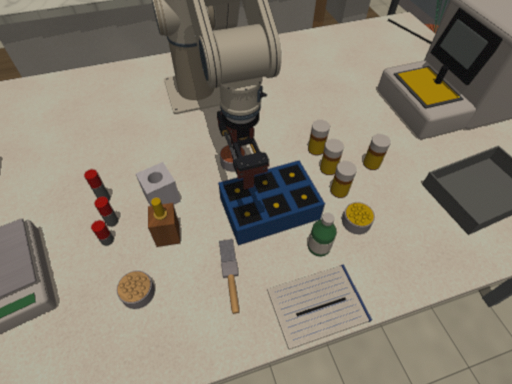

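View pics/b.png

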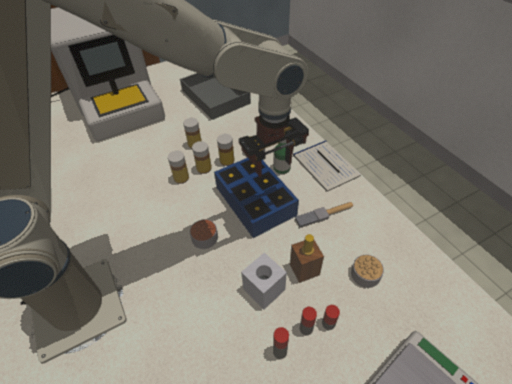

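The scene view shows the rod in its stand at (158,210) and the well at (155,178). The plugs' red heads are at (93,177), (103,205) and (101,230). The box is centred near (270,200), and the four jars are at (319,137), (332,157), (342,180) and (376,152). The side view agrees.

```bash
cat >> h.py <<'E'
from scipy.spatial.transform import Rotation as R
def rays(c,px,s=None):
    m=cams.camera_model(c);K=m['intrinsics']
    v=np.c_[np.array(px,float).reshape(-1,2),np.ones(len(np.array(px).reshape(-1,2)))]@np.linalg.inv(K).T
    if c=='wrist':
        q=s['ee_rot'];W=np.eye(4);W[:3,:3]=R.from_quat([q[1],q[2],q[3],q[0]]).as_matrix();W[:3,3]=s['ee_pos'];T=W@m['hand_eye']
        return T[:3,3],v@T[:3,:3].T
    Q=R.from_rotvec(np.ravel(m['rvec'])).as_matrix();return -Q.T@np.ravel(m['tvec']),v@Q
def onz(c,px,z,s=None):
    o,d=rays(c,px,s);return o+d*((z-o[2])/d[:,2])[:,None]
def blobs(im,lo,hi,amin=6):
    m=cv2.inRange(cv2.cvtColor(im,cv2.COLOR_BGR2HSV),np.array(lo),np.array(hi))
    n,_,st,ce=cv2.connectedComponentsWithStats(m)
    return [(ce[i],st[i]) for i in range(1,n) if st[i][4]>=amin]
E
python3 - <<'E'
from h import *
for c,f in(('scene','a'),('side','b')):
    im=cv2.imread(f'pics/{f}.png')
    for nm,lo,hi,z in(('yel',(20,120,100),(35,255,255),.076),('red',(0,150,60),(6,255,255),.1),('red2',(172,150,60),(180,255,255),.1)):
        for ce,st in blobs(im,lo,hi):
            p=onz(c,ce,z)[0]
            if .3<p[0]<.9 and abs(p[1])<.5: print(c,nm,ce.round(1),st,p.round(3))
E
```

```text
scene yel [318.7 146.5] [318 144   2   6   6] [0.485 0.288 0.076]
scene yel [291.8 174.4] [290 173   5   4  16] [0.564 0.167 0.076]
scene yel [303.9 196.4] [302 195   5   4  17] [0.648 0.17  0.076]
scene yel [155.3 201.4] [151 197  10  10  70] [ 0.539 -0.224  0.076]
scene yel [275.9 204.9] [274 203   5   5  22] [0.651 0.086 0.076]
scene yel [359.4 213.9] [346 203  28  23 505] [0.747 0.289 0.076]
scene yel [160.3 215.6] [154 211  13   9  51] [ 0.589 -0.219  0.076]
scene red [ 92.4 178.2] [ 85 170  16  18 189] [ 0.426 -0.376  0.1  ]
scene red [102.7 205.6] [ 95 196  17  20 211] [ 0.529 -0.355  0.1  ]
scene red [ 99.9 229.3] [ 91 221  18  18 210] [ 0.601 -0.367  0.1  ]
side yel [252.5 165.4] [251 164   4   4  11] [0.645 0.17  0.076]
side yel [230.5 175. ] [229 174   4   3  12] [0.56  0.167 0.076]
side yel [265.5 180.5] [264 179   4   4  12] [0.648 0.086 0.076]
side yel [309.1 238.1] [305 234   9   9  55] [ 0.642 -0.173  0.076]
side yel [309.4 251.5] [305 247   9   8  31] [ 0.617 -0.21   0.076]
side red [332.1 311.4] [326 305  13  13 131] [ 0.559 -0.386  0.1  ]
side red [309.  313.6] [303 307  13  14 142] [ 0.508 -0.363  0.1  ]
side red [280.9 335. ] [274 328  14  15 164] [ 0.423 -0.372  0.1  ]
```

```bash
python3 - <<'E'
from h import *
s,im=snap('wrist','w0.png')
for ce,st in blobs(im,(20,100,80),(35,255,255),15): print(ce.round(1),st,onz('wrist',ce,.076,s)[0].round(4))
E
```

```text
[284.6  78.2] [277  70  16  17 221] [0.6487 0.0871 0.076 ]
[190.8  81.9] [184  75  15  15 187] [0.5648 0.084  0.076 ]
[285.5 169.4] [279 163  14  14 149] [0.6516 0.0031 0.076 ]
[199.3 172.2] [193 166  14  13 144] [5.677e-01 2.000e-04 7.600e-02]
[453.6 341.1] [452 337   4   9  18] [ 0.8522 -0.2035  0.076 ]
[239.9 369.1] [224 361  31  22 226] [ 0.6029 -0.2452  0.076 ]
```

View pics/w0.png

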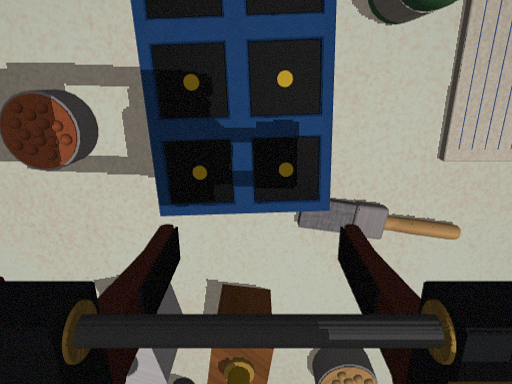

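The wrist view shows four cover dots, at (285,78), (191,82), (285,169) and (199,172). They give the box centre near (0.607, 0.086) with a yaw of about 2°. The rod and stand are at the bottom edge, near (240,369).

Call:
servo_tool(deltas=[[[-1,-0.3,-0.8,0.3,0,0,0],[-1,-0.3,-0.8,0.3,0,0,0],[-1,-0.3,-0.8,0.3,0,0,0],[-1,-0.3,-0.8,0.3,0,0,0],[-1,-0.3,-0.8,0.3,0,0,0],[-1,-0.3,-0.8,0.3,0,0,0],[-1,0,0,0,0,0,0],[-1,0,0,0,0,0,0]]])

```text
time_s: 2.02
ee_pos: [0.5528, -0.1935, 0.3035]
ee_rot: [0.001, 0.708, 0.706, 0.0]
force: [0.3, 0.6, -0.3]
gripper_width: 1.002
grasp_force: 0.0
```

```bash
python3 - <<'E'
from h import *
s,im=snap('wrist','w1.png');print(s['ee_pos'])
for ce,st in blobs(im,(20,100,80),(35,255,255),15): print('y',ce.round(1),st,onz('wrist',ce,.166,s)[0].round(4),onz('wrist',ce,.076,s)[0].round(4))
for ce,st in blobs(im,(0,130,50),(7,255,255),15): print('r',ce.round(1),st,[onz('wrist',ce,z,s)[0].round(4) for z in (.08,.1,.12)])
locs(['well','stand','depth_rod','plug_35'],'wrist')
E
```

```text
[ 0.55282483 -0.19352522  0.30354705]
y [310.2 172.3] [299 167  20  17 107] [ 0.601  -0.1889  0.166 ] [ 0.6157 -0.2139  0.076 ]
y [311.8 198. ] [300 187  25  23 432] [ 0.6037 -0.2141  0.166 ] [ 0.6192 -0.2469  0.076 ]
y [293.9 190.3] [291 188   6   6  19] [ 0.5866 -0.2063  0.166 ] [ 0.5968 -0.2367  0.076 ]
r [225.4 287.3] [212 275  28  24 420] [array([ 0.5085, -0.3721,  0.08  ]), array([ 0.5109, -0.3581,  0.1   ]), array([ 0.5133, -0.3441,  0.12  ])]
r [270.7 289.4] [258 279  26  22 370] [array([ 0.5693, -0.3758,  0.08  ]), array([ 0.5684, -0.3616,  0.1   ]), array([ 0.5676, -0.3474,  0.12  ])]
r [161.5 307.9] [157 301  10  13  71] [array([ 0.4198, -0.4048,  0.08  ]), array([ 0.4269, -0.389 ,  0.1   ]), array([ 0.434 , -0.3733,  0.12  ])]
wrist well 0.75 [ 0.472 -0.207  0.1  ]
wrist stand 0.75 [ 0.598 -0.203  0.106]
wrist depth_rod 0.94 [ 0.605 -0.209  0.155]
wrist depth_rod 0.36 [ 0.562 -0.031  0.076]
wrist plug_35 0.87 [ 0.439 -0.372  0.08 ]
wrist plug_35 0.7 [ 0.513 -0.348  0.083]
```

View pics/w1.png

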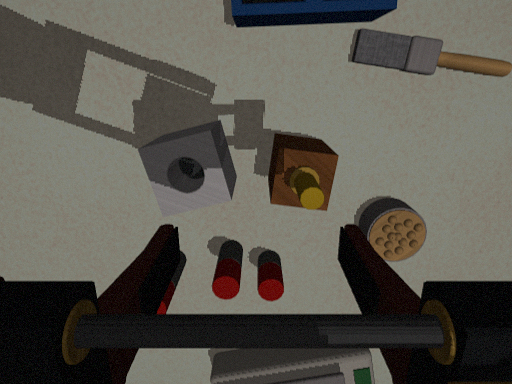

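The handle's top is at (312,198), which puts the rod at (0.604, -0.214). The well mouth is at (186,174), and the plug tops are at (226,287) and (270,289). I'll grasp the rod handle now.

Call:
servo_tool(deltas=[[[-1,0.64,-0.26,0,0,0,0],[-1,0.64,-0.26,0,0,0,0],[-1,0,0,-0.8,0,0,0],[-1,0,0,-0.8,0,0,0],[-1,0,0,-0.8,0,0,0],[-1,0,0,-0.8,0,0,0],[-1,0,0,-0.8,0,0,0],[-1,0,0,-0.34,0,0,0],[0.3,0,0,0,0,0,0],[1,0,0,0,0,0,0],[1,0,0,0,0,0,0],[1,0,0,0,0,0,0]]], force=50)

```text
time_s: 3.27
ee_pos: [0.6057, -0.2131, 0.1314]
ee_rot: [0.002, 0.707, 0.707, 0.001]
force: [-0.2, -0.6, 0.7]
gripper_width: 0.735
grasp_force: 0.0
```

Call:
servo_tool(deltas=[[[1,0,0,0,0,0,0],[1,0,0,0,0,0,0],[1,0,0,0,0,0,0],[1,0,0,0,0,0,0],[1,0,0,0,0,0,0],[1,0,0,0,0,0,0]]])

```text
time_s: 3.77
ee_pos: [0.6041, -0.2128, 0.1291]
ee_rot: [-0.0, 0.707, 0.707, -0.0]
force: [-4.0, 0.1, 2.9]
gripper_width: 0.282
grasp_force: 1.8
```

```bash
python3 - <<'E'
from h import *
s=robot.observe();print(s['force'],s['moment'])
im=snap('side')[1];im2=snap('scene')[1]
cv2.imwrite('pics/c.png',np.hstack([cv2.resize(im[170:370,180:380],(400,400),interpolation=2),cv2.resize(im2[120:270,80:230],(400,400),interpolation=2)]))
s1=dict(s);
# well centre & stand from w1
s['ee_pos']=np.array([0.55282483,-0.19352522,0.30354705]);s['ee_rot']=np.array([.001,.708,.706,0])/1.0
w=cv2.imread('pics/w1.png');g=cv2.cvtColor(w,cv2.COLOR_BGR2GRAY)[140:210,140:235]
m=(g<75).astype(np.uint8)
n,l,st,ce=cv2.connectedComponentsWithStats(m)
for i in range(1,n):
    if st[i][4]>60: print(st[i],ce[i]+[140,140],onz('wrist',ce[i]+[140,140],.1,s))
E
```

```text
[-4.00145749  0.05872732  2.89592519] [ 0.00638924  0.73109893 -0.02883443]
[   0    0   95   59 3844] [186.23907388 161.85952133] [[ 0.47281582 -0.19482592  0.1       ]]
```

View pics/c.png

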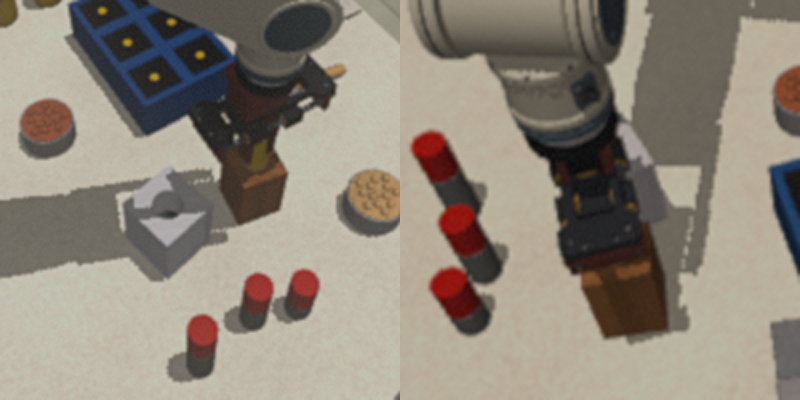

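The side crop shows the fingers around the yellow handle in the stand. I'll let the grip settle, then lift.

Call:
servo_tool(deltas=[[[1,0,0,0,0,0,0],[1,0,0,0,0,0,0],[1,0,0,0,0,0,0],[1,0,0,0.3,0,0,0],[1,0,0,0.5,0,0,0],[1,0,0,0.8,0,0,0],[1,0,0,0.8,0,0,0],[1,0,0,0.8,0,0,0],[1,0,0,0.2,0,0,0],[1,0,0,0,0,0,0],[1,0,0,0,0,0,0]]], force=55)

```text
time_s: 4.78
ee_pos: [0.6038, -0.2126, 0.2646]
ee_rot: [-0.0, 0.707, 0.707, -0.0]
force: [-0.2, -0.4, -2.5]
gripper_width: 0.265
grasp_force: 55.0
```

```bash
python3 - <<'E'
from h import *
s,im=snap('wrist');print(s['ee_pos'],s['force'],s['moment'])
im2=snap('scene')[1]
cv2.imwrite('pics/d.png',np.hstack([im,im2])[:, :][::1, ::1] if 0 else cv2.resize(np.hstack([im,im2]),(800,300),interpolation=cv2.INTER_AREA))
E
```

```text
[ 0.60379855 -0.21258793  0.26462385] [-0.19353628 -0.38107655 -2.46293066] [ 0.02372432  0.01333388 -0.0069474 ]
```

View pics/d.png

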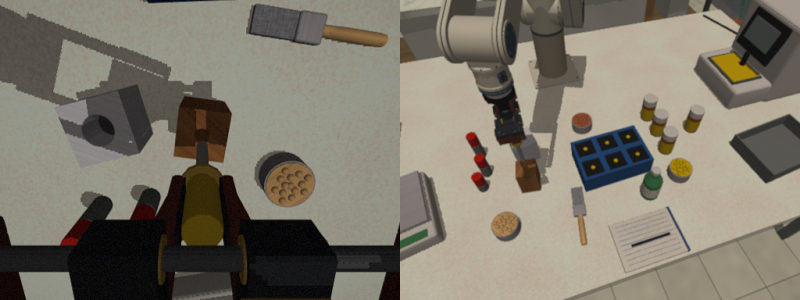

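The rod is in the fingers and clear of the stand, with its tip about 119.5 mm below the TCP. Moving over cover 6.

Call:
servo_tool(deltas=[[[1,0.2,0.9,0,0,0,0],[1,0.2,0.9,0,0,0,0],[1,0.2,0.9,0,0,0,0],[1,0.2,0.9,0,0,0,0],[1,0.2,0.9,0,0,0,0],[1,0.2,0.9,0,0,0,0],[1,0,0,-0.6,0,0,0],[1,0,0,-0.6,0,0,0],[1,0,0,-0.5,0,0,0],[1,0,0,-0.15,0,0,0],[1,0,0,0,0,0,0]]])

```text
time_s: 5.8
ee_pos: [0.6504, 0.0034, 0.1879]
ee_rot: [-0.002, 0.707, 0.707, -0.002]
force: [-0.7, -0.0, -1.4]
gripper_width: 0.266
grasp_force: 55.0
```

Call:
servo_tool(deltas=[[[1,0,0,-0.1,0,0,0],[1,0,0,-0.1,0,0,0],[1,0,0,0,0,0,0],[1,0,0,0,0,0,0]]])

```text
time_s: 6.13
ee_pos: [0.6523, 0.003, 0.1835]
ee_rot: [0.0, 0.707, 0.707, 0.0]
force: [0.3, 0.2, -1.0]
gripper_width: 0.265
grasp_force: 55.0
```

Call:
servo_tool(deltas=[[[1,0,0,-0.15,0,0,0],[1,0,0,-0.15,0,0,0],[1,0,0,-0.1,0,0,0],[1,0,0,-0.1,0,0,0]]])

```text
time_s: 6.47
ee_pos: [0.6527, 0.0031, 0.1631]
ee_rot: [0.001, 0.707, 0.707, 0.0]
force: [1.0, 0.1, 3.9]
gripper_width: 0.266
grasp_force: 55.0
```

Call:
servo_tool(deltas=[[[1,0,0,-0.15,0,0,0],[1,0,0,-0.15,0,0,0],[1,0,0,-0.1,0,0,0],[1,0,0,-0.08,0,0,0],[1,0,0,-0.04,0,0,0],[1,0,0,0,0,0,0]]])

```text
time_s: 6.97
ee_pos: [0.6533, 0.0032, 0.1452]
ee_rot: [0.001, 0.707, 0.707, 0.001]
force: [-5.1, -0.3, 23.7]
gripper_width: 0.264
grasp_force: 55.0
```

Cover 6 bottomed at 50 mm with 24 N, so that cell is empty. Next is cover 3.

Call:
servo_tool(deltas=[[[1,0,0,0.9,0,0,0],[1,0,0,0.9,0,0,0],[1,-0.7,-0.03,0,0,0,0],[1,-0.7,-0.03,0,0,0,0],[1,-0.7,-0.03,0,0,0,0],[1,0,0,-0.4,0,0,0],[1,0,0,-0.2,0,0,0],[1,0,0,-0.1,0,0,0],[1,0,0,-0.06,0,0,0],[1,0,0,0,0,0,0],[1,0,0,0,0,0,0]]])

```text
time_s: 7.88
ee_pos: [0.5693, -0.0003, 0.1836]
ee_rot: [0.0, 0.707, 0.707, 0.0]
force: [-0.1, -0.1, -0.9]
gripper_width: 0.262
grasp_force: 55.0
```

Call:
servo_tool(deltas=[[[1,0,0,-0.25,0,0,0],[1,0,0,-0.25,0,0,0],[1,0,0,-0.2,0,0,0],[1,0,0,-0.15,0,0,0],[1,0,0,-0.1,0,0,0],[1,0,0,-0.07,0,0,0],[1,0,0,0,0,0,0]]])

```text
time_s: 8.47
ee_pos: [0.5699, -0.0004, 0.1452]
ee_rot: [0.001, 0.707, 0.707, 0.001]
force: [-1.4, 0.0, 20.2]
gripper_width: 0.263
grasp_force: 55.0
```

Cover 3 also goes all the way down, so that cell is empty. Next is cover 2.

Call:
servo_tool(deltas=[[[1,0,0,0.9,0,0,0],[1,0,0,0.9,0,0,0],[1,-0.04,0.7,0,0,0,0],[1,-0.04,0.7,0,0,0,0],[1,-0.03,0.7,0,0,0,0],[1,0,0,-0.4,0,0,0],[1,0,0,-0.2,0,0,0],[1,0,0,-0.12,0,0,0],[1,0,0,-0.06,0,0,0],[1,0,0,0,0,0,0],[1,0,0,0,0,0,0]]])

```text
time_s: 9.38
ee_pos: [0.5632, 0.0825, 0.1834]
ee_rot: [-0.0, 0.707, 0.707, -0.001]
force: [-0.2, -0.3, 0.1]
gripper_width: 0.266
grasp_force: 55.0
```

Call:
servo_tool(deltas=[[[1,0,0,-0.25,0,0,0],[1,0,0,-0.25,0,0,0],[1,0,0,-0.2,0,0,0],[1,0,0,-0.15,0,0,0],[1,0,0,-0.1,0,0,0],[1,0,0,-0.07,0,0,0],[1,0,0,0,0,0,0]]])

```text
time_s: 9.97
ee_pos: [0.5646, 0.0834, 0.1452]
ee_rot: [0.0, 0.707, 0.707, 0.0]
force: [-5.2, -3.7, 24.9]
gripper_width: 0.264
grasp_force: 55.1
```

Cell 2 is empty. Next is cover 5.

Call:
servo_tool(deltas=[[[1,0,0,0.9,0,0,0],[1,0,0,0.9,0,0,0],[1,0.7,0.03,0,0,0,0],[1,0.7,0.03,0,0,0,0],[1,0.7,0.03,0,0,0,0],[1,0,0,-0.4,0,0,0],[1,0,0,-0.2,0,0,0],[1,0,0,-0.1,0,0,0],[1,0,0,-0.06,0,0,0],[1,0,0,0,0,0,0],[1,0,0,0,0,0,0]]])

```text
time_s: 10.88
ee_pos: [0.6461, 0.0872, 0.1842]
ee_rot: [-0.001, 0.707, 0.707, -0.001]
force: [0.1, 0.2, -1.2]
gripper_width: 0.264
grasp_force: 55.0
```

Call:
servo_tool(deltas=[[[1,0,0,-0.25,0,0,0],[1,0,0,-0.25,0,0,0],[1,0,0,-0.2,0,0,0],[1,0,0,-0.15,0,0,0],[1,0,0,-0.1,0,0,0],[1,0,0,-0.07,0,0,0],[1,0,0,0,0,0,0]]])

```text
time_s: 11.47
ee_pos: [0.6476, 0.0873, 0.1453]
ee_rot: [-0.0, 0.707, 0.707, -0.0]
force: [-6.2, -0.4, 16.7]
gripper_width: 0.264
grasp_force: 55.1
```

Cell 5 is empty. Next is cover 4, at (0.6457, 0.171).

Call:
servo_tool(deltas=[[[1,0,0,0.9,0,0,0],[1,0,0,0.9,0,0,0],[1,-0.01,0.7,0,0,0,0],[1,-0.01,0.7,0,0,0,0],[1,-0.01,0.7,0,0,0,0],[1,0,0,-0.4,0,0,0],[1,0,0,-0.2,0,0,0],[1,0,0,-0.12,0,0,0],[1,0,0,-0.06,0,0,0],[1,0,0,0,0,0,0],[1,0,0,0,0,0,0]]])

```text
time_s: 12.38
ee_pos: [0.6462, 0.1699, 0.1841]
ee_rot: [-0.0, 0.707, 0.707, -0.001]
force: [0.8, 0.5, -1.1]
gripper_width: 0.269
grasp_force: 55.0
```

Call:
servo_tool(deltas=[[[1,0,0,-0.1,0,0,0],[1,0,0,-0.1,0,0,0],[1,0,0,0,0,0,0]]])

```text
time_s: 12.63
ee_pos: [0.6465, 0.1704, 0.1761]
ee_rot: [0.0, 0.707, 0.707, -0.0]
force: [0.0, -0.2, -2.0]
gripper_width: 0.266
grasp_force: 55.0
```

Call:
servo_tool(deltas=[[[1,0,0,-0.25,0,0,0],[1,0,0,-0.2,0,0,0],[1,0,0,-0.15,0,0,0],[1,0,0,-0.12,0,0,0],[1,0,0,-0.08,0,0,0],[1,0,0,-0.04,0,0,0],[1,0,0,0,0,0,0]]])

```text
time_s: 13.22
ee_pos: [0.6474, 0.1713, 0.1453]
ee_rot: [0.001, 0.707, 0.707, 0.001]
force: [-3.2, -3.0, 17.8]
gripper_width: 0.271
grasp_force: 55.0
```

Call:
servo_tool(deltas=[[[1,0,0,0.9,0,0,0],[1,0,0,0.9,0,0,0],[1,-0.7,-0.03,0,0,0,0],[1,-0.7,-0.03,0,0,0,0],[1,-0.7,-0.03,0,0,0,0],[1,0,0,-0.4,0,0,0],[1,0,0,-0.2,0,0,0],[1,0,0,-0.1,0,0,0],[1,0,0,-0.06,0,0,0],[1,0,0,0,0,0,0],[1,0,0,0,0,0,0]]])

```text
time_s: 14.13
ee_pos: [0.5618, 0.1679, 0.1864]
ee_rot: [-0.001, 0.707, 0.707, -0.001]
force: [-10.9, -0.4, 24.2]
gripper_width: 0.268
grasp_force: 55.2
```

Cover 1 stopped at 9 mm with 24 N, so cell 1 is full and the other five are empty. Now I'll go look at the well.

Call:
servo_tool(deltas=[[[1,0,0,0.7,0,0,0],[1,0,0,0.7,0,0,0],[1,0,0,0.6,0,0,0],[1,-0.19,-0.9,0,0,0,0],[1,-0.19,-0.9,0,0,0,0],[1,-0.19,-0.9,0,0,0,0],[1,-0.19,-0.9,0,0,0,0],[1,-0.19,-0.9,0,0,0,0],[1,-0.19,-0.9,0,0,0,0],[1,-0.19,-0.9,0,0,0,0],[1,-0.19,-0.9,0,0,0,0],[1,0,0,0,0,0,0]]])

```text
time_s: 15.13
ee_pos: [0.5016, -0.1257, 0.2644]
ee_rot: [0.001, 0.709, 0.706, -0.001]
force: [0.1, -0.6, -1.4]
gripper_width: 0.265
grasp_force: 55.0
```

Call:
servo_tool(deltas=[[[1,0,0,0,0,0,0],[1,0,0,0,0,0,0]]])

```text
time_s: 15.3
ee_pos: [0.5024, -0.1205, 0.2643]
ee_rot: [-0.0, 0.708, 0.707, 0.0]
force: [-0.5, 1.0, -2.2]
gripper_width: 0.266
grasp_force: 55.0
```

```bash
python3 - <<'E'
from h import *
s,im=snap('wrist','w2.png');print(s['ee_pos'],s['ee_rot'])
import pickle;pickle.dump(s,open('w2.pkl','wb'))
E
```

```text
[ 0.50236763 -0.12047474  0.26432984] [-1.94145295e-04  7.07511808e-01  7.06701477e-01  1.59659969e-04]
```

View pics/w2.png

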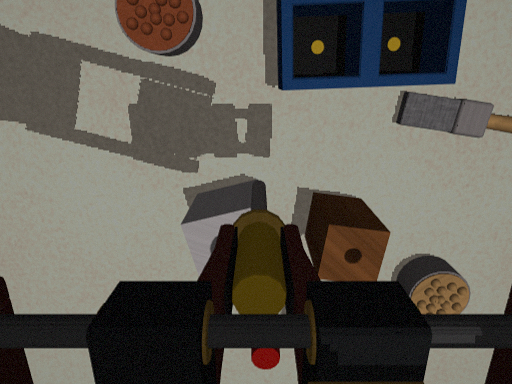

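The stand hole shows at (353,256), but the rod hides the well. I'll enlarge the earlier view for it.

```bash
python3 - <<'E'
from h import *
import pickle
s=pickle.load(open('w2.pkl','rb'))
print('hole',onz('wrist',[353,256],.105,s))
w=cv2.imread('pics/w1.png')[110:225,125:250]
cv2.imwrite('pics/e.png',np.clip(cv2.resize(w,None,fx=5,fy=5,interpolation=2)*1.6,0,255))
E
```

```text
hole [[ 0.60415806 -0.21493999  0.105     ]][ WARN:0@0.223] global loadsave.cpp:1063 imwrite_ Unsupported depth image for selected encoder is fallbacked to CV_8U.
```

View pics/e.png

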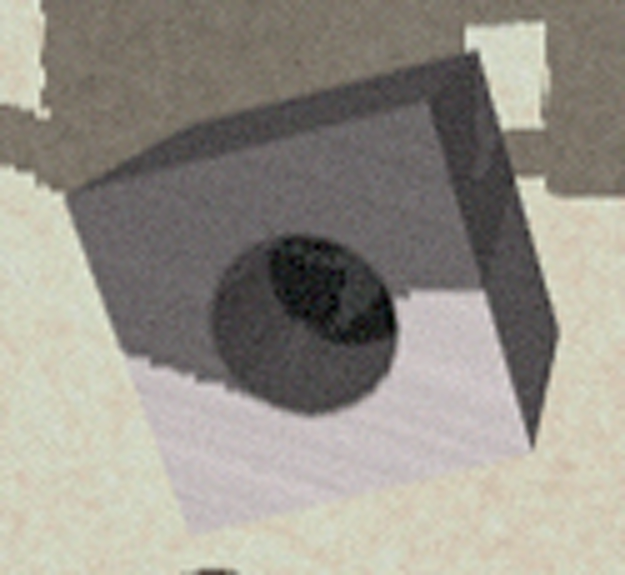

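The top face's corners in the crop are (68,195), (430,102), (532,450) and (190,532). The mouth's centre at (305,323) is full-image pixel (186,174.6).

```bash
python3 - <<'E'
from h import *
s={'ee_pos':np.array([0.55282483,-0.19352522,0.30354705]),'ee_rot':np.array([.0005,.7075,.7065,0])}
s['ee_rot']/=np.linalg.norm(s['ee_rot'])
for d in((0,0,0),):
    P=onz('wrist',[[186,174.6],[138.6,149],[211,130.4],[231.4,200],[163,216.4]],.1,s);print(P.round(4),P[1:].mean(0),np.linalg.norm(np.diff(P[1:],axis=0),axis=1))
print(onz('wrist',[[311.8,198]],.166,s))
E
```

```text
[[ 0.4714 -0.2096  0.1   ]
 [ 0.4212 -0.1802  0.1   ]
 [ 0.5019 -0.1599  0.1   ]
 [ 0.5218 -0.2403  0.1   ]
 [ 0.4407 -0.2607  0.1   ]] [ 0.47139857 -0.21025138  0.1       ] [0.08327931 0.08282003 0.08367312]
[[ 0.6035331  -0.21395623  0.166     ]]
```

Call:
servo_tool(deltas=[[[1,-0.26,-0.74,0,0,0,0],[1,-0.26,-0.74,0,0,0,0],[1,-0.26,-0.74,0,0,0,0],[1,0,0,0,0,0,0],[1,0,0,-0.6,0,0,0],[1,0,0,-0.6,0,0,0],[1,0,0,-0.5,0,0,0],[1,0,0,-0.2,0,0,0],[1,0,0,-0.1,0,0,0],[1,0,0,-0.07,0,0,0],[1,0,0,0,0,0,0],[1,0,0,0,0,0,0]]])

```text
time_s: 16.35
ee_pos: [0.4714, -0.2091, 0.1828]
ee_rot: [0.001, 0.707, 0.707, 0.0]
force: [0.5, -0.4, -1.4]
gripper_width: 0.261
grasp_force: 55.0
```

It isn't 35 mm deep. Testing 55.

Call:
servo_tool(deltas=[[[1,0,0,-0.2,0,0,0],[1,0,0,-0.15,0,0,0],[1,0,0,-0.1,0,0,0],[1,0,0,-0.08,0,0,0],[1,0,0,0,0,0,0],[1,0,0,0,0,0,0]]])

```text
time_s: 16.85
ee_pos: [0.4717, -0.2101, 0.1641]
ee_rot: [0.001, 0.707, 0.707, 0.0]
force: [-7.1, 3.8, 35.0]
gripper_width: 0.266
grasp_force: 55.1
```

The rod touched the floor at a tip height of about 45 mm, so the well is 55 mm deep and plug_55 is the one. Returning the rod to its stand.

Call:
servo_tool(deltas=[[[1,0,0,0.7,0,0,0],[1,0,0,0.9,0,0,0],[1,0,0,0.95,0,0,0],[1,0.83,-0.02,0,0,0,0],[1,0.83,-0.02,0,0,0,0],[1,0.83,-0.02,0,0,0,0],[1,0.83,-0.02,0,0,0,0],[1,0,0,0,0,0,0],[1,0,0,0,0,0,0],[1,0,0,0,0,0,0]]])

```text
time_s: 17.68
ee_pos: [0.6023, -0.2122, 0.2616]
ee_rot: [-0.001, 0.707, 0.707, -0.001]
force: [-0.1, -0.6, -1.6]
gripper_width: 0.264
grasp_force: 55.0
```

Call:
servo_tool(deltas=[[[1,0.04,-0.02,-0.3,0,0,0],[1,0,0,-0.4,0,0,0],[1,0,0,-0.15,0,0,0],[1,0,0,-0.2,0,0,0],[1,0,0,-0.2,0,0,0],[1,0,0,-0.3,0,0,0]]])

```text
time_s: 18.18
ee_pos: [0.6053, -0.2135, 0.2009]
ee_rot: [0.001, 0.707, 0.707, 0.0]
force: [-1.0, -0.5, -1.1]
gripper_width: 0.26
grasp_force: 55.0
```

In the hole, with no contact force. Continuing down.

Call:
servo_tool(deltas=[[[1,0,0,-0.4,0,0,0],[1,0,0,-0.4,0,0,0],[1,0,0,-0.4,0,0,0],[1,0,0,-0.3,0,0,0],[1,0,0,-0.1,0,0,0],[1,0,0,0,0,0,0],[1,0,0,0,0,0,0]]])

```text
time_s: 18.77
ee_pos: [0.6052, -0.2133, 0.1369]
ee_rot: [0.0, 0.707, 0.707, 0.0]
force: [0.5, 0.7, -1.8]
gripper_width: 0.266
grasp_force: 55.0
```

Call:
servo_tool(deltas=[[[1,0,0,-0.1,0,0,0],[1,0,0,-0.1,0,0,0],[1,0,0,0,0,0,0],[-0.2,0,0,0,0,0,0],[-1,0,0,0,0,0,0],[-1,0,0,0,0,0,0],[-1,0,0,0,0,0,0],[-1,0,0,0,0,0,0],[-1,0,0,0,0,0,0],[-1,0,0,0,0,0,0]]])

```text
time_s: 19.6
ee_pos: [0.605, -0.2132, 0.1287]
ee_rot: [0.0, 0.707, 0.707, 0.0]
force: [0.3, 0.2, -1.5]
gripper_width: 0.758
grasp_force: 0.0
```

The rod is released at its hanging height. I'll rise, turn a quarter so the fingers close along y (clear of the other plugs), and go above plug_55.

Call:
servo_tool(deltas=[[[-1,0,0,0.5,0,0,0],[-1,0,0,0.8,0,0,0],[-1,0,0,0.9,0,0,0],[-1,0,0,0.9,0,0,0],[-1,0,0,0.7,0,0,0.8],[-1,0,0,0,0,0,1],[-1,0,0,0,0,0,1],[-1,0,0,0,0,0,1],[-1,0,0,0,0,0,1],[-1,0,0,0,0,0,1],[-1,0,0,0,0,0,1]]])

```text
time_s: 20.52
ee_pos: [0.6049, -0.2131, 0.2807]
ee_rot: [-0.0, 0.468, 0.884, -0.0]
force: [0.1, -0.0, -0.5]
gripper_width: 0.999
grasp_force: 0.0
```

Call:
servo_tool(deltas=[[[-1,-0.2,-0.32,0,0,0,1],[-1,-0.2,-0.32,0,0,0,1],[-1,-0.2,-0.32,0,0,0,1],[-1,-0.2,-0.32,0,0,0,1],[-1,-0.2,-0.32,0,0,0,1],[-1,-0.2,-0.32,0,0,0,1],[-1,-0.2,-0.32,0,0,0,1],[-1,-0.2,-0.32,0,0,0,1],[-1,-0.2,-0.32,0,0,0,1],[-1,-0.2,-0.32,0,0,0,1],[-1,-0.2,-0.32,0,0,0,1],[-1,0,0,0,0,0,0.2]]])

```text
time_s: 21.52
ee_pos: [0.5157, -0.3558, 0.2806]
ee_rot: [-0.0, -0.001, 1.0, -0.0]
force: [0.1, 0.2, 0.4]
gripper_width: 1.001
grasp_force: 0.0
```

Call:
servo_tool(deltas=[[[-1,0,0,0,0,0,0],[-1,0,0,0,0,0,0]]])

```text
time_s: 21.68
ee_pos: [0.5172, -0.3535, 0.2806]
ee_rot: [0.0, 0.001, 1.0, 0.0]
force: [-0.2, -0.1, -0.5]
gripper_width: 1.0
grasp_force: 0.0
```

```bash
python3 - <<'E'
from h import *
s,im=snap('wrist','w3.png');print(s['ee_pos'],s['ee_rot'],s['joint_positions'].round(2))
for ce,st in blobs(im,(0,130,50),(7,255,255),15): print('r',ce.round(1),st,[onz('wrist',ce,z,s)[0].round(4) for z in (.08,.1,.12)])
for ce,st in blobs(im,(20,100,80),(35,255,255),15): print('y',ce.round(1),st,onz('wrist',ce,.166,s)[0].round(4))
print(cv2.HoughCircles(cv2.cvtColor(im,6),cv2.HOUGH_GRADIENT,1.5,30,param1=80,param2=25,minRadius=14,maxRadius=40))
im=snap('scene')[1];cv2.imwrite('pics/f.png',cv2.resize(np.hstack([cv2.imread('pics/w3.png'),im]),(800,300),interpolation=cv2.INTER_AREA))
E
```

```text
[ 0.5171954  -0.35354339  0.28063305] [5.24313705e-05 1.16301412e-03 9.99999308e-01 1.66548430e-04] [-0.62  0.37  1.58  0.    1.19 -2.19]
r [233.6  66.4] [215  47  38  41 864] [array([ 0.4193, -0.3782,  0.08  ]), array([ 0.4201, -0.3768,  0.1   ]), array([ 0.4209, -0.3753,  0.12  ])]
r [251.8 157.9] [236 142  33  33 793] [array([ 0.5143, -0.3606,  0.08  ]), array([ 0.5097, -0.3601,  0.1   ]), array([ 0.5051, -0.3597,  0.12  ])]
r [237.2 203.1] [223 189  30  29 615] [array([ 0.5675, -0.3779,  0.08  ]), array([ 0.5599, -0.3765,  0.1   ]), array([ 0.5523, -0.3751,  0.12  ])]
y [373.8 239.3] [370 233   9  14  54] [ 0.5702 -0.249   0.166 ]
y [406.2 271.2] [394 262  23  22 324] [ 0.6034 -0.2152  0.166 ]
[[[285.75     294.75      30.5     ]
  [233.25      66.75      20.6     ]
  [399.75     117.75      21.5     ]
  [ 87.75     252.75      39.050003]
  [134.25     215.25      39.050003]
  [ 56.25     146.25      32.45    ]
  [251.25     158.25      17.15    ]
  [449.25     290.25      37.4     ]
  [146.25     249.75      35.75    ]
  [ 86.25     126.75      24.2     ]
  [ 96.75     345.75      35.6     ]
  [111.75     152.25      39.050003]
  [389.25     254.25      24.05    ]
  [236.25     200.25      17.45    ]
  [426.75     327.75      25.55    ]
  [378.75     218.25      22.4     ]]]
```

View pics/f.png

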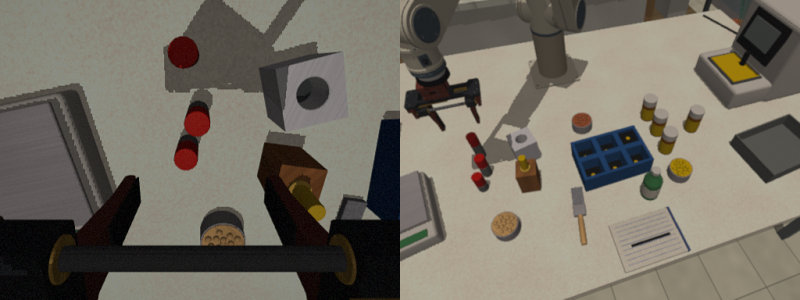

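The rod hangs back in its stand, with its handle at (313,209) in the crop. plug_55 is the middle plug, at (197,122), which is (0.510, -0.360). Descending to grasp its head.

Call:
servo_tool(deltas=[[[-1,-0.19,-0.16,-0.8,0,0,0],[-1,0,0,-0.9,0,0,0],[-1,0,0,-0.9,0,0,0],[-1,0,0,-0.9,0,0,0],[-1,0,0,-0.9,0,0,0],[-1,0,0,-0.6,0,0,0],[-1,0,0,-0.3,0,0,0],[-1,0,0,0,0,0,0],[0.4,0,0,0,0,0,0],[0.7,0,0,0,0,0,0],[1,0,0,0,0,0,0],[1,0,0,0,0,0,0]]], force=25)

```text
time_s: 22.78
ee_pos: [0.5104, -0.3611, 0.0706]
ee_rot: [0.001, 0.0, 1.0, -0.001]
force: [0.3, 0.6, 1.2]
gripper_width: 0.737
grasp_force: 0.0
```

Call:
servo_tool(deltas=[[[1,0,0,0,0,0,0],[1,0,0,0,0,0,0],[1,0,0,0,0,0,0],[1,0,0,0,0,0,0],[1,0,0,0,0,0,0]]])

```text
time_s: 23.2
ee_pos: [0.5094, -0.3604, 0.0688]
ee_rot: [0.0, 0.0, 1.0, -0.0]
force: [-0.4, 0.3, 2.0]
gripper_width: 0.407
grasp_force: 25.0
```

```bash
python3 - <<'E'
from h import *
import pickle
s={'ee_pos':np.array([ 0.5171954,-0.35354339,0.28063305]),'ee_rot':np.array([5.24313705e-05,1.16301412e-03,9.99999308e-01,1.66548430e-04])}
w=cv2.imread('pics/w3.png');g=cv2.cvtColor(w,6)
m=(g<105).astype(np.uint8);m[:90]=0;m[160:]=0;m[:,:370]=0;m[:,445:]=0
n,l,st,ce=cv2.connectedComponentsWithStats(m)
for i in range(1,n):
    if st[i][4]>60: print(st[i],ce[i],onz('wrist',ce[i],.1,s))
print(onz('wrist',[399.75,117.75],.1,s))
E
```

```text
[ 379   98   43   43 1461] [400.04654346 118.97193703] [[ 0.47018781 -0.21104196  0.1       ]]
[[ 0.46897934 -0.21149543  0.1       ]]
```

Call:
servo_tool(deltas=[[[1,0,0,0.6,0,0,0],[1,0,0,0.9,0,0,0],[1,0,0,0.9,0,0,0],[1,0,0,0.8,0,0,0],[1,-0.24,0.94,0,0,0,0],[1,-0.24,0.94,0,0,0,0],[1,-0.24,0.94,0,0,0,0],[1,-0.24,0.92,0,0,0,0],[1,0,0,0,0,0,0],[1,0,0,0,0,0,0],[1,0,0,0,0,0,0]]])

```text
time_s: 24.12
ee_pos: [0.4714, -0.211, 0.1968]
ee_rot: [0.0, -0.0, 1.0, -0.0]
force: [-0.3, -0.5, -2.6]
gripper_width: 0.409
grasp_force: 25.0
```

```bash
python3 - <<'E'
from h import *
s,im=snap('wrist','w4.png');print(s['ee_pos'],s['ee_rot'])
cv2.imwrite('pics/g.png',np.clip(im*1.3,0,255).astype(np.uint8))
E
```

```text
[ 0.47140537 -0.21098163  0.19684268] [ 3.02452811e-04 -3.88972429e-04  9.99999837e-01 -2.87392087e-04]
```

View pics/g.png

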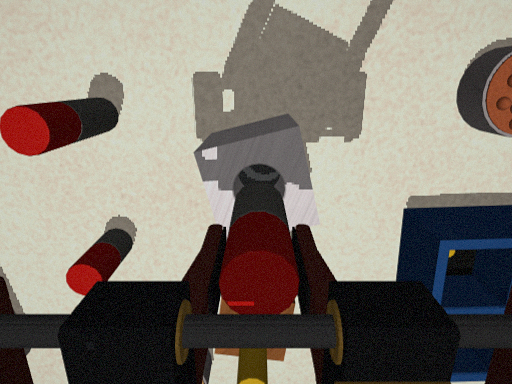

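The plug hangs centred over the mouth: the rim spans columns 234–285 and the shank 237–286. Lowering it.

Call:
servo_tool(deltas=[[[1,0,0,-0.4,0,0,0],[1,0,0,-0.25,0,0,0],[1,0,0,-0.1,0,0,0],[1,0,0,-0.1,0,0,0],[1,0,0,-0.1,0,0,0],[1,0,0,0,0,0,0]]])

```text
time_s: 24.67
ee_pos: [0.4707, -0.2109, 0.1579]
ee_rot: [-0.001, 0.0, 1.0, 0.0]
force: [-1.0, 0.0, -2.9]
gripper_width: 0.406
grasp_force: 25.0
```

Call:
servo_tool(deltas=[[[1,0,0,-0.25,0,0,0],[1,0,0,-0.25,0,0,0],[1,0,0,-0.25,0,0,0],[1,0,0,-0.2,0,0,0],[1,0,0,-0.1,0,0,0],[1,0,0,-0.06,0,0,0],[1,0,0,0,0,0,0],[1,0,0,0,0,0,0]]])

```text
time_s: 25.33
ee_pos: [0.4712, -0.2108, 0.1142]
ee_rot: [0.0, -0.0, 1.0, -0.0]
force: [0.5, -0.9, -2.1]
gripper_width: 0.405
grasp_force: 25.0
```

Call:
servo_tool(deltas=[[[1,0,0,-0.03,0,0,0],[1,0,0,0,0,0,0],[0,0,0,0,0,0,0],[-1,0,0,0,0,0,0],[-1,0,0,0,0,0,0],[-1,0,0,0,0,0,0],[-1,0,0,0,0,0,0],[-1,0,0,0.5,0,0,0],[-1,0,0,0.9,0,0,0],[-1,0,0,0.9,0,0,0],[-1,0,0,0.9,0,0,0],[-1,0,0,0.9,0,0,0]]])

```text
time_s: 26.33
ee_pos: [0.4706, -0.2106, 0.2787]
ee_rot: [-0.0, 0.0, 1.0, 0.0]
force: [1.3, -0.3, -0.0]
gripper_width: 1.002
grasp_force: 0.0
```

Call:
servo_tool(deltas=[[[-1,0.1,0.95,0.1,0,0,0],[-1,0.1,0.95,0.1,0,0,0],[-1,0.1,0.95,0.1,0,0,0],[-1,0.1,0.95,0.1,0,0,0],[-1,0.1,0.95,0.1,0,0,0],[-1,0.1,0.95,0.1,0,0,0],[-1,0.1,0.95,0.1,0,0,0],[-1,0.1,0.95,0,0,0,0],[-1,0.1,0.95,0,0,0,0],[-1,0.1,0.95,0,0,0,0],[-1,0.1,0.95,0,0,0,0],[-1,0,0.95,0,0,0,0]]])

```text
time_s: 27.33
ee_pos: [0.5151, 0.2472, 0.305]
ee_rot: [0.0, -0.0, 1.0, 0.0]
force: [1.2, -0.2, -0.5]
gripper_width: 1.0
grasp_force: 0.0
```

Call:
servo_tool(deltas=[[[-1,0,0.95,0,0,0,0],[-1,0,0,0,0,0,0],[-1,0,0,0,0,0,0],[-1,0,0,0,0,0,0]]])

```text
time_s: 27.67
ee_pos: [0.5146, 0.2827, 0.3047]
ee_rot: [-0.0, -0.0, 1.0, -0.0]
force: [0.3, 0.1, 0.3]
gripper_width: 1.002
grasp_force: 0.0
```

```bash
cat >> h.py <<'E'
def caps(s,im,amin=300):
    out=[]
    hsv=cv2.cvtColor(im,cv2.COLOR_BGR2HSV)
    g=cv2.medianBlur(cv2.cvtColor(im,6),5)
    c=cv2.HoughCircles(g,cv2.HOUGH_GRADIENT,1.2,35,param1=90,param2=20,minRadius=24,maxRadius=60)
    for x,y,r in ([] if c is None else c[0]):
        p=onz('wrist',[x,y],.11,s)[0];d=np.linalg.norm(p-rays('wrist',[x,y],s)[0]);R_=r*d/328
        if abs(R_-.028)<.006: out.append((x,y,r,*p[:2].round(4),R_.round(4)))
    return out
E
python3 - <<'E'
from h import *
s,im=snap('wrist','w5.png');print(s['ee_pos'],s['ee_rot'])
for o in caps(s,im):print(np.round(o,4))
locs(['jar1'],'wrist')
im2=snap('scene')[1];cv2.imwrite('pics/i.png',cv2.resize(np.hstack([im,im2]),(800,300),interpolation=cv2.INTER_AREA))
locs(['jar1','plug_55'],'scene')
E
```

```text
[0.51464474 0.28273043 0.30467775] [-3.48516640e-04 -3.37596474e-04  9.99999788e-01 -4.33936493e-04]
[2.922e+02 1.662e+02 2.556e+01 5.195e-01 3.197e-01 2.810e-02]
wrist jar1 0.96 [0.513 0.316 0.111]
wrist jar1 0.94 [0.577 0.306 0.112]
wrist jar1 0.85 [0.536 0.452 0.109]
wrist jar1 0.59 [0.43  0.317 0.112]
scene jar1 0.93 [0.447 0.304 0.08 ]
scene jar1 0.87 [0.529 0.304 0.101]
scene jar1 0.73 [0.605 0.301 0.084]
scene jar1 0.7 [0.559 0.448 0.078]
scene plug_55 0.91 [ 0.432 -0.37   0.081]
scene plug_55 0.89 [ 0.582 -0.376  0.065]
scene plug_55 0.84 [ 0.484 -0.205  0.138]
scene plug_55 0.75 [0.416 0.031 0.04 ]
```

View pics/i.png

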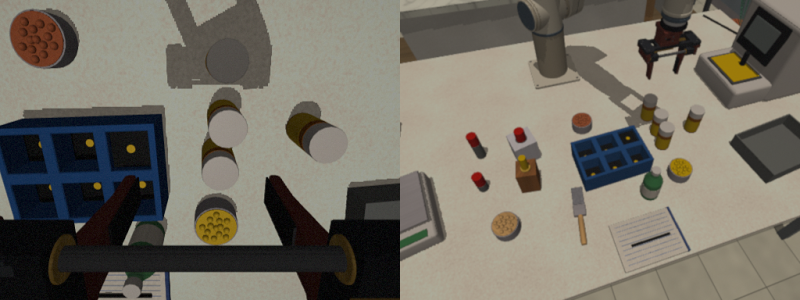

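The wrist view shows the caps at crop positions (230,126), (220,168), (322,144) and, in shadow, (228,60). The third jar in the row has been knocked towards its neighbour, from x ≈ 0.61 to 0.58. The plug stands in the well in the scene view.

```bash
python3 - <<'E'
from h import *
s={'ee_pos':np.array([0.51464474,0.28273043,0.30467775]),'ee_rot':np.array([0,0,1.,0])}
im=cv2.imread('pics/w5.png');g=cv2.medianBlur(cv2.cvtColor(im,6),5)
for p,dark in(((291,77),1),((293,161),0),((282,215),0),((412,184),0)):
    print(p,onz('wrist',p,.11,s).round(4))
    x,y=p;c=cv2.HoughCircles(g[y-40:y+40,x-40:x+40].copy(),cv2.HOUGH_GRADIENT,1,10,param1=60,param2=10,minRadius=22,maxRadius=32)
    if c is not None:
        for q in c[0][:3]: print('   ',q+[x-40,y-40,0],onz('wrist',q[:2]+[x-40,y-40],.11,s).round(4))
E
```

```text
(291, 77) [[0.4271 0.3158 0.11  ]]
    [289.5  78.5  28. ] [[0.4286 0.3143 0.11  ]]
(293, 161) [[0.5138 0.3205 0.11  ]]
    [291.5        163.5         25.70000076] [[0.5166 0.319  0.11  ]]
    [284.5        150.5         23.39999962] [[0.5022 0.311  0.11  ]]
(282, 215) [[0.5773 0.3099 0.11  ]]
    [281.5 223.5  23.5] [[0.588  0.3096 0.11  ]]
    [281.5        212.5         25.70000076] [[0.5742 0.3093 0.11  ]]
(412, 184) [[0.5401 0.4537 0.11  ]]
    [415.5        178.5         30.20000076] [[0.5337 0.4567 0.11  ]]
    [422.5        189.5         26.79999924] [[0.5466 0.4664 0.11  ]]
    [405.5 175.5  23.5] [[0.5303 0.4451 0.11  ]]
```

Call:
servo_tool(deltas=[[[-1,0.78,0.33,-0.2,0,0,0],[-1,0.78,0.33,-0.2,0,0,0],[-1,0,0,-0.9,0,0,0],[-1,0,0,-0.9,0,0,0],[-1,0,0,-0.9,0,0,0],[-1,0,0,-0.9,0,0,0],[-1,0,0,-0.9,0,0,0],[-1,0,0,-0.6,0,0,0],[-1,0,0,-0.22,0,0,0],[-0.6,0,0,0,0,0,0],[0,0,0,0,0,0,0],[1,0,0,0,0,0,0]]], force=20)

```text
time_s: 28.92
ee_pos: [0.5789, 0.31, 0.0784]
ee_rot: [0.001, 0.0, 1.0, 0.001]
force: [0.5, -0.4, -0.3]
gripper_width: 0.814
grasp_force: 0.0
```

Call:
servo_tool(deltas=[[[1,0,0,0,0,0,0],[1,0,0,0,0,0,0],[1,0,0,0,0,0,0],[1,0,0,0,0,0,0]]])

```text
time_s: 29.25
ee_pos: [0.5784, 0.31, 0.078]
ee_rot: [0.001, -0.0, 1.0, 0.001]
force: [-0.4, -1.8, 7.7]
gripper_width: 0.638
grasp_force: 20.0
```

```bash
cat >> h.py <<'E'
def held(f=None):
    s,im=snap('wrist',f)
    hsv=cv2.cvtColor(im,cv2.COLOR_BGR2HSV);print(s['ee_pos'].round(4),s['gripper_width'])
    # expected cap circle centre at TCP x/y on z=.034 above TCP; search best x shift by fitting radial edge
    g=cv2.medianBlur(cv2.cvtColor(im,6),5)
    c=cv2.HoughCircles(g,cv2.HOUGH_GRADIENT,1,10,param1=60,param2=12,minRadius=55,maxRadius=110)
    z=s['ee_pos'][2]+.034
    if c is not None:
        for q in c[0][:4]: print(q,(onz('wrist',q[:2],z,s)[0]-s['ee_pos']).round(4))
E
python3 -c "
from h import *
held('w6.png')"
```

```text
[0.5784 0.31   0.078 ] 0.6378425429024083
[280.5 142.5  72.9] [-0.0627  0.0084  0.034 ]
[258.5 311.5  66.9] [0.0115 0.0003 0.034 ]
[258.5 277.5  60.3] [-0.0056  0.0003  0.034 ]
[273.5 134.5  83.7] [-0.0656  0.0058  0.034 ]
```

View pics/w6.png

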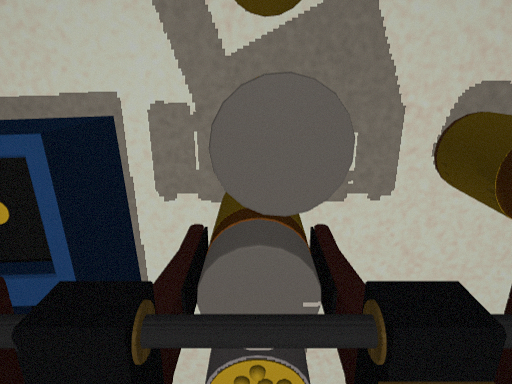

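The held cap is centred near column 258. The neighbour's cap is at (281,142), which gives (0.516, 0.318). I'll check the held cap's edges in the column profile.

```bash
python3 - <<'E'
from h import *
im=cv2.imread('pics/w6.png')
print([(r,im[r,250:268].mean(0).astype(int).tolist()) for r in range(210,314,5)])
c=im[200:330,180:340];cl=cv2.createCLAHE(6,(4,4)).apply(cv2.medianBlur(cv2.cvtColor(c,6),3))
cv2.imwrite('pics/j.png',cv2.resize(cl,None,fx=4,fy=4))
s={'ee_pos':np.array([.5784,.31,.078]),'ee_rot':np.array([0,0,1.,0])}
for r in(230,240,245,250): print(r,onz('wrist',[258,r],.112,s)[0][0]+.028,onz('wrist',[258,r],.09,s)[0][0]+.028)
E
```

```text
[(210, [69, 76, 83]), (215, [6, 26, 46]), (220, [55, 64, 76]), (225, [62, 66, 69]), (230, [61, 65, 68]), (235, [63, 66, 69]), (240, [61, 64, 68]), (245, [72, 77, 81]), (250, [83, 88, 93]), (255, [83, 88, 92]), (260, [84, 88, 94]), (265, [84, 89, 93]), (270, [84, 90, 93]), (275, [84, 89, 93]), (280, [84, 88, 94]), (285, [83, 88, 93]), (290, [83, 88, 92]), (295, [82, 88, 93]), (300, [82, 88, 93]), (305, [83, 88, 93]), (310, [81, 87, 92])]
230 0.5789949121346146 0.5894774680716438
240 0.5834229332035777 0.5947222924746269
245 0.5856715460192895 0.5973856897767239
250 0.5879437102433425 0.6000769828361513
```

View pics/j.png

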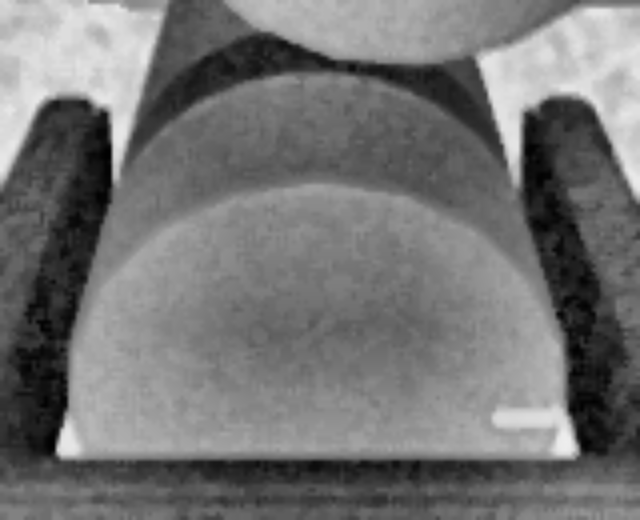

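The disc's edge is at row 245, so the jar centre is about 8 mm ahead of the pads. I'll regrip it centred.

Call:
servo_tool(deltas=[[[-0.6,0,0,0,0,0,0],[-0.6,0,0,0,0,0,0],[-0.6,0.2,0,-0.04,0,0,0],[-0.6,0,0,0,0,0,0],[-0.3,0,0,0,0,0,0],[0.2,0,0,0,0,0,0],[1,0,0,0,0,0,0],[1,0,0,0,0,0,0],[1,0,0,0,0,0,0],[1,0,0,0,0,0,0]]], force=20)

```text
time_s: 30.13
ee_pos: [0.5851, 0.3095, 0.0744]
ee_rot: [-0.0, -0.0, 1.0, -0.0]
force: [-1.9, 0.1, -1.5]
gripper_width: 0.635
grasp_force: 20.0
```

```bash
cat >> h.py <<'E'
def held2(zt=None):
    s,im=snap('wrist');z=zt or s['ee_pos'][2]+.035
    p=cv2.medianBlur(cv2.cvtColor(im,6),3)[222:300,250:268].mean(1)
    d=p[4:]-p[:-4];k=int(d.argmax());r=222+k+2
    print(s['ee_pos'].round(4),round(s['gripper_width']*88,1),s['grasp_force'],'edge',r,d.max().round(1),'xoff',(onz('wrist',[258,r],z,s)[0][0]+.028-s['ee_pos'][0]).round(4))
E
python3 -c "
from h import *
held2(.110)"
```

```text
[0.5851 0.3095 0.0744] 55.8 19.999838769435883 edge 233 24.7 xoff 0.0012
```

Call:
servo_tool(deltas=[[[1,0,0,0.7,0,0,0],[1,0,0,1,0,0,0],[1,0,0,1,0,0,0],[1,0.18,-0.85,0.1,0,0,0],[1,0.18,-0.85,0,0,0,0],[1,0.18,-0.85,0,0,0,0],[1,0.18,-0.85,0,0,0,0],[1,0.18,-0.85,0,0,0,0],[1,0.18,-0.85,0,0,0,0],[1,0.18,-0.85,0,0,0,0],[1,0.18,-0.85,0,0,0,0],[1,0.18,-0.85,0,0,0,0]]])

```text
time_s: 31.18
ee_pos: [0.6501, 0.0019, 0.1867]
ee_rot: [-0.0, -0.0, 1.0, 0.0]
force: [0.7, 0.1, -1.7]
gripper_width: 0.635
grasp_force: 20.0
```

Call:
servo_tool(deltas=[[[1,0,0,0,0,0,0],[1,0,0,0,0,0,0],[1,0,0,0,0,0,0]]])

```text
time_s: 31.43
ee_pos: [0.6499, 0.0038, 0.1865]
ee_rot: [-0.0, 0.0, 1.0, 0.0]
force: [-0.9, 0.7, -1.9]
gripper_width: 0.638
grasp_force: 20.0
```

Call:
servo_tool(deltas=[[[1,0.01,-0.01,-0.4,0,0,0],[1,0,0,-0.3,0,0,0],[1,0,0,-0.2,0,0,0],[1,0,0,-0.15,0,0,0],[1,0,0,0,0,0,0],[1,0,0,0,0,0,0]]])

```text
time_s: 31.93
ee_pos: [0.6504, 0.0037, 0.1443]
ee_rot: [-0.0, -0.0, 1.0, 0.0]
force: [0.1, -0.1, -1.9]
gripper_width: 0.634
grasp_force: 20.0
```

Call:
servo_tool(deltas=[[[1,0,0,-0.35,0,0,0],[1,0,0,-0.3,0,0,0],[1,0,0,-0.25,0,0,0],[1,0,0,-0.15,0,0,0],[1,0,0,-0.06,0,0,0],[1,0,0,0,0,0,0],[1,0,0,0,0,0,0]]])

```text
time_s: 32.52
ee_pos: [0.6502, 0.0032, 0.1001]
ee_rot: [-0.001, 0.0, 1.0, 0.0]
force: [-2.0, 0.0, 2.7]
gripper_width: 0.635
grasp_force: 20.0
```

Call:
servo_tool(deltas=[[[-0.2,0,0,0,0,0,0],[-0.6,0,0,0,0,0,0],[-0.6,0,0,0,0,0,0],[-0.6,0,0,0,0,0,0],[-0.6,0,0,0,0,0,0],[-0.6,0,0,0.5,0,0,0],[-0.6,0,0,0.95,0,0,0],[-0.6,0,0,0.95,0,0,0],[-1,0,0,0.95,0,0,0],[-1,0,0,0.8,0,0,0]]])

```text
time_s: 33.35
ee_pos: [0.651, 0.0032, 0.2691]
ee_rot: [0.001, -0.0, 1.0, -0.0]
force: [0.3, 0.1, 0.5]
gripper_width: 0.912
grasp_force: 0.0
```

Call:
servo_tool(deltas=[[[-1,-0.37,0.88,0,0,0,0],[-1,-0.37,0.88,0,0,0,0],[-1,-0.37,0.88,0,0,0,0],[-1,-0.37,0.88,0,0,0,0],[-1,-0.37,0.88,0,0,0,0],[-1,-0.37,0.88,0,0,0,0],[-1,-0.37,0.88,0,0,0,0],[-1,-0.37,0.88,0,0,0,0],[-1,-0.37,0.88,0,0,0,0],[-1,0,0,0,0,0,0],[-1,0,0,0,0,0,0],[-1,0,0,0,0,0,0]]])

```text
time_s: 34.35
ee_pos: [0.5175, 0.3197, 0.2662]
ee_rot: [0.0, -0.0, 1.0, -0.0]
force: [-0.4, -0.2, -0.7]
gripper_width: 1.003
grasp_force: 0.0
```

```bash
cat >> h.py <<'E'
def jars(f):
    s,im=snap('wrist',f);print(s['ee_pos'].round(4),s['ee_rot'].round(3))
    o=rays('wrist',[0,0],s)[0];g=cv2.medianBlur(cv2.cvtColor(im,6),5)
    m=cams.camera_model('wrist');K=m['intrinsics']
    for d in models.boxes_of('jar1','wrist'):
        if d['score']<.4: continue
        P=np.array(d['location'])
        q=s['ee_rot'];W=np.eye(4);W[:3,:3]=R.from_quat([q[1],q[2],q[3],q[0]]).as_matrix();W[:3,3]=s['ee_pos'];T=np.linalg.inv(W@m['hand_eye'])
        c=T[:3,:3]@P+T[:3,3];u=(K@c)[:2]/c[2];r=328*.028/c[2]
        x0,y0=np.maximum(np.int32(u-1.7*r),0);x1,y1=np.int32(u+1.7*r)
        h=cv2.HoughCircles(g[y0:y1,x0:x1].copy(),cv2.HOUGH_GRADIENT,1,4,param1=50,param2=8,minRadius=int(r*.9),maxRadius=int(r*1.15)+1)
        print(round(d['score'],2),P.round(3),'px',u.round(),'r',r.round(1),[] if h is None else [(np.round(k).tolist(),onz('wrist',k[:2]+[x0,y0],.11,s)[0][:2].round(4).tolist()) for k in h[0][:2]])
E
python3 -c "
from h import *
jars('w7.png')"
```

```text
[0.5175 0.3197 0.2662] [ 0. -0.  1. -0.]
0.89 [0.638 0.03  0.082] px [ 11. 264.] r 23.9 []
0.79 [0.43  0.315 0.111] px [253.  77.] r 31.4 [([54.0, 50.0, 32.0], [0.4274, 0.3155]), ([54.0, 54.0, 29.0], [0.4308, 0.3155])]
0.78 [0.534 0.455 0.112] px [395. 188.] r 28.4 [([52.0, 52.0, 30.0], [0.5375, 0.4593]), ([60.0, 60.0, 31.0], [0.547, 0.4676])]
0.78 [0.51  0.319 0.113] px [257. 164.] r 29.1 [([50.0, 58.0, 28.0], [0.518, 0.318]), ([50.0, 54.0, 29.0], [0.5139, 0.318])]
```

Call:
servo_tool(deltas=[[[-1,-0.04,-0.03,-0.7,0,0,0],[-1,0,0,-0.9,0,0,0],[-1,0,0,-0.9,0,0,0],[-1,0,0,-0.9,0,0,0],[-1,0,0,-0.8,0,0,0],[-1,0,0,-0.45,0,0,0],[-1,0,0,-0.15,0,0,0],[-0.6,0,0,0,0,0,0],[0,0,0,0,0,0,0],[1,0,0,0,0,0,0],[1,0,0,0,0,0,0],[1,0,0,0,0,0,0]]], force=20)

```text
time_s: 35.45
ee_pos: [0.5166, 0.3192, 0.0758]
ee_rot: [0.001, 0.0, 1.0, 0.001]
force: [0.3, 0.1, -0.5]
gripper_width: 0.662
grasp_force: 0.0
```

Call:
servo_tool(deltas=[[[1,0,0,0,0,0,0],[1,0,0,0,0,0,0],[1,0,0,0,0,0,0]]])

```text
time_s: 35.7
ee_pos: [0.5166, 0.3192, 0.0756]
ee_rot: [0.001, -0.0, 1.0, 0.0]
force: [0.2, -2.1, 7.1]
gripper_width: 0.633
grasp_force: 20.0
```

```bash
python3 -c "
from h import *
held2(.110)"
```

```text
[0.5166 0.3192 0.0756] 55.7 19.994162544608116 edge 234 24.3 xoff 0.0021
```

Call:
servo_tool(deltas=[[[1,0,0,0.7,0,0,0],[1,0,0,1,0,0,0],[1,0,0,1,0,0,0],[1,0.136,-0.886,0.1,0,0,0],[1,0.136,-0.886,0,0,0,0],[1,0.136,-0.886,0,0,0,0],[1,0.136,-0.886,0,0,0,0],[1,0.136,-0.886,0,0,0,0],[1,0.136,-0.886,0,0,0,0],[1,0.136,-0.886,0,0,0,0],[1,0.136,-0.886,0,0,0,0],[1,0.136,-0.886,0,0,0,0]]])

```text
time_s: 36.75
ee_pos: [0.5644, -0.0017, 0.1863]
ee_rot: [-0.0, -0.0, 1.0, 0.0]
force: [0.1, -0.3, -2.3]
gripper_width: 0.637
grasp_force: 20.0
```

Call:
servo_tool(deltas=[[[1,0,0,0,0,0,0],[1,0,0,0,0,0,0],[1,0,0,0,0,0,0]]])

```text
time_s: 37.0
ee_pos: [0.5643, 0.0001, 0.1861]
ee_rot: [-0.0, 0.0, 1.0, 0.0]
force: [-0.1, 0.2, -2.8]
gripper_width: 0.635
grasp_force: 20.0
```

Call:
servo_tool(deltas=[[[1,0.03,0,-0.4,0,0,0],[1,0,0,-0.3,0,0,0],[1,0,0,-0.2,0,0,0],[1,0,0,-0.15,0,0,0],[1,0,0,0,0,0,0],[1,0,0,0,0,0,0]]])

```text
time_s: 37.5
ee_pos: [0.5657, 0.0003, 0.1439]
ee_rot: [-0.0, -0.0, 1.0, 0.0]
force: [0.3, -0.5, -2.1]
gripper_width: 0.636
grasp_force: 20.0
```

Call:
servo_tool(deltas=[[[1,0,0,-0.35,0,0,0],[1,0,0,-0.3,0,0,0],[1,0,0,-0.25,0,0,0],[1,0,0,-0.13,0,0,0],[1,0,0,-0.06,0,0,0],[1,0,0,0,0,0,0],[1,0,0,0,0,0,0]]])

```text
time_s: 38.08
ee_pos: [0.5658, -0.0003, 0.1014]
ee_rot: [-0.0, -0.0, 1.0, -0.0]
force: [-3.8, -0.5, 7.1]
gripper_width: 0.636
grasp_force: 20.0
```

Seated. I'll release and go above jar A at (0.429, 0.3155).

Call:
servo_tool(deltas=[[[-0.2,0,0,0,0,0,0],[-0.6,0,0,0,0,0,0],[-0.6,0,0,0,0,0,0],[-0.6,0,0,0,0,0,0],[-0.6,0,0,0,0,0,0],[-0.6,0,0,0.5,0,0,0],[-0.6,0,0,0.95,0,0,0],[-0.6,0,0,0.95,0,0,0],[-1,0,0,0.95,0,0,0],[-1,0,0,0.8,0,0,0]]])

```text
time_s: 38.92
ee_pos: [0.5662, -0.0001, 0.2693]
ee_rot: [0.001, -0.0, 1.0, -0.0]
force: [0.0, -0.6, 0.2]
gripper_width: 0.916
grasp_force: 0.0
```

Call:
servo_tool(deltas=[[[-1,-0.38,0.88,0,0,0,0],[-1,-0.38,0.88,0,0,0,0],[-1,-0.38,0.88,0,0,0,0],[-1,-0.38,0.88,0,0,0,0],[-1,-0.38,0.88,0,0,0,0],[-1,-0.38,0.88,0,0,0,0],[-1,-0.38,0.88,0,0,0,0],[-1,-0.38,0.88,0,0,0,0],[-1,-0.38,0.88,0,0,0,0],[-1,0,0,0,0,0,0],[-1,0,0,0,0,0,0],[-1,0,0,0,0,0,0]]])

```text
time_s: 39.92
ee_pos: [0.4291, 0.3164, 0.2665]
ee_rot: [-0.0, -0.0, 1.0, -0.0]
force: [0.5, -0.8, -0.4]
gripper_width: 0.994
grasp_force: 0.0
```

```bash
python3 -c "
from h import *
jars('w8.png')"
```

```text
[0.4291 0.3164 0.2665] [-0. -0.  1. -0.]
0.82 [0.554 0.023 0.085] px [  7. 268.] r 24.0 []
0.75 [0.519 0.466 0.098] px [394. 248.] r 25.5 [([38.0, 62.0, 29.0], [0.5343, 0.4575]), ([44.0, 64.0, 24.0], [0.538, 0.4633])]
0.72 [0.423 0.315 0.114] px [257. 166.] r 29.2 [([50.0, 54.0, 27.0], [0.4266, 0.3156]), ([50.0, 50.0, 28.0], [0.4226, 0.3156])]
```

Call:
servo_tool(deltas=[[[-1,-0.03,-0.02,-0.7,0,0,0],[-1,0,0,-0.9,0,0,0],[-1,0,0,-0.9,0,0,0],[-1,0,0,-0.9,0,0,0],[-1,0,0,-0.8,0,0,0],[-1,0,0,-0.45,0,0,0],[-1,0,0,-0.15,0,0,0],[-0.6,0,0,0,0,0,0],[0,0,0,0,0,0,0],[1,0,0,0,0,0,0],[1,0,0,0,0,0,0],[1,0,0,0,0,0,0]]], force=20)

```text
time_s: 41.02
ee_pos: [0.4287, 0.3163, 0.076]
ee_rot: [0.001, 0.0, 1.0, 0.001]
force: [-0.2, 0.7, -0.1]
gripper_width: 0.659
grasp_force: 0.0
```

Call:
servo_tool(deltas=[[[1,0,0,0,0,0,0],[1,0,0,0,0,0,0],[1,0,0,0,0,0,0]]])

```text
time_s: 41.27
ee_pos: [0.4286, 0.3162, 0.0758]
ee_rot: [0.001, -0.0, 1.0, 0.0]
force: [-0.8, -1.3, 7.1]
gripper_width: 0.633
grasp_force: 20.0
```

```bash
python3 -c "
from h import *
held2(.110)"
```

```text
[0.4286 0.3162 0.0758] 55.7 19.98677312512882 edge 227 21.0 xoff -0.0009
```

Call:
servo_tool(deltas=[[[1,0,0,0.7,0,0,0],[1,0,0,1,0,0,0],[1,0,0,1,0,0,0],[1,0.49,-0.83,0.1,0,0,0],[1,0.49,-0.83,0,0,0,0],[1,0.49,-0.83,0,0,0,0],[1,0.49,-0.83,0,0,0,0],[1,0.49,-0.83,0,0,0,0],[1,0.49,-0.83,0,0,0,0],[1,0.49,-0.83,0,0,0,0],[1,0,0,0,0,0,0],[1,0,0,0,0,0,0]]])

```text
time_s: 42.32
ee_pos: [0.5656, 0.0818, 0.1865]
ee_rot: [-0.0, 0.002, 1.0, 0.0]
force: [-0.7, 1.0, -2.6]
gripper_width: 0.638
grasp_force: 20.0
```

Call:
servo_tool(deltas=[[[1,0,0,0,0,0,0]]])

```text
time_s: 42.4
ee_pos: [0.5644, 0.0836, 0.1864]
ee_rot: [-0.001, 0.0, 1.0, 0.0]
force: [-0.2, -0.4, -2.4]
gripper_width: 0.636
grasp_force: 20.0
```

Call:
servo_tool(deltas=[[[1,0.02,0.01,-0.4,0,0,0],[1,0,0,-0.3,0,0,0],[1,0,0,-0.2,0,0,0],[1,0,0,-0.15,0,0,0],[1,0,0,0,0,0,0],[1,0,0,0,0,0,0]]])

```text
time_s: 42.9
ee_pos: [0.5656, 0.0843, 0.1443]
ee_rot: [-0.0, -0.0, 1.0, -0.0]
force: [0.2, -0.1, -2.1]
gripper_width: 0.64
grasp_force: 20.0
```

Call:
servo_tool(deltas=[[[1,0,0,-0.35,0,0,0],[1,0,0,-0.3,0,0,0],[1,0,0,-0.25,0,0,0],[1,0,0,-0.13,0,0,0],[1,0,0,-0.06,0,0,0],[1,0,0,0,0,0,0],[1,0,0,0,0,0,0]]])

```text
time_s: 43.48
ee_pos: [0.5656, 0.0838, 0.1019]
ee_rot: [-0.0, 0.0, 1.0, -0.0]
force: [-5.3, -1.0, 9.1]
gripper_width: 0.633
grasp_force: 20.0
```

Seated. I'll release and go to jar D at about (0.537, 0.458).

Call:
servo_tool(deltas=[[[-0.2,0,0,0,0,0,0],[-0.6,0,0,0,0,0,0],[-0.6,0,0,0,0,0,0],[-0.6,0,0,0,0,0,0],[-0.6,0,0,0,0,0,0],[-0.6,0,0,0.5,0,0,0],[-0.6,0,0,0.95,0,0,0],[-0.6,0,0,0.95,0,0,0],[-1,0,0,0.95,0,0,0],[-1,0,0,0.8,0,0,0]]])

```text
time_s: 44.32
ee_pos: [0.5663, 0.0839, 0.2696]
ee_rot: [0.001, 0.0, 1.0, 0.0]
force: [1.7, -0.4, 0.6]
gripper_width: 0.917
grasp_force: 0.0
```

Call:
servo_tool(deltas=[[[-1,-0.07,0.93,0,0,0,0],[-1,-0.07,0.93,0,0,0,0],[-1,-0.07,0.93,0,0,0,0],[-1,-0.07,0.93,0,0,0,0],[-1,-0.07,0.93,0,0,0,0],[-1,-0.07,0.93,0,0,0,0],[-1,-0.07,0.93,0,0,0,0],[-1,-0.07,0.93,0,0,0,0],[-1,-0.07,0.93,0,0,0,0],[-1,-0.07,0.93,0,0,0,0],[-1,0,0,0,0,0,0],[-1,0,0,0,0,0,0]]])

```text
time_s: 45.32
ee_pos: [0.5372, 0.4576, 0.2662]
ee_rot: [-0.0, -0.001, 1.0, -0.0]
force: [-1.3, -0.4, -0.2]
gripper_width: 0.997
grasp_force: 0.0
```

```bash
python3 -c "
from h import *
jars('w9.png')"
```

```text
[0.5372 0.4576 0.2662] [-0.    -0.001  1.    -0.   ]
0.95 [0.535 0.464 0.109] px [265. 169.] r 28.6 [([48.0, 58.0, 28.0], [0.5426, 0.4637]), ([48.0, 52.0, 28.0], [0.5365, 0.4636])]
```

Call:
servo_tool(deltas=[[[-1,0.05,0.12,-0.7,0,0,0],[-1,0,0,-0.9,0,0,0],[-1,0,0,-0.9,0,0,0],[-1,0,0,-0.9,0,0,0],[-1,0,0,-0.8,0,0,0],[-1,0,0,-0.45,0,0,0],[-1,0,0,-0.15,0,0,0],[-0.6,0,0,0,0,0,0],[0,0,0,0,0,0,0],[1,0,0,0,0,0,0],[1,0,0,0,0,0,0],[1,0,0,0,0,0,0]]], force=20)

```text
time_s: 46.42
ee_pos: [0.5408, 0.4613, 0.077]
ee_rot: [0.001, 0.0, 1.0, 0.001]
force: [0.8, 2.4, 2.6]
gripper_width: 0.657
grasp_force: 1.0
```

Call:
servo_tool(deltas=[[[1,0,0,0,0,0,0],[1,0,0,0,0,0,0],[1,0,0,0,0,0,0]]])

```text
time_s: 46.67
ee_pos: [0.5408, 0.4615, 0.0767]
ee_rot: [0.001, -0.0, 1.0, 0.001]
force: [1.1, 0.4, 6.9]
gripper_width: 0.637
grasp_force: 19.9
```

```bash
python3 -c "
from h import *
held2(.110)"
```

```text
[0.5408 0.4615 0.0767] 56.1 19.936319924890995 edge 232 20.6 xoff 0.0017
```

Call:
servo_tool(deltas=[[[1,0,0,0.7,0,0,0],[1,0,0,1,0,0,0],[1,0,0,1,0,0,0],[1,0.32,-0.908,0.1,0,0,0],[1,0.32,-0.908,0,0,0,0],[1,0.32,-0.908,0,0,0,0],[1,0.32,-0.908,0,0,0,0],[1,0.32,-0.908,0,0,0,0],[1,0.32,-0.908,0,0,0,0],[1,0.32,-0.908,0,0,0,0],[1,0.32,-0.908,0,0,0,0],[1,0,0,0,0,0,0]]])

```text
time_s: 47.72
ee_pos: [0.6439, 0.1638, 0.1868]
ee_rot: [0.0, 0.002, 1.0, -0.001]
force: [-0.5, 1.0, -2.0]
gripper_width: 0.632
grasp_force: 20.0
```

Call:
servo_tool(deltas=[[[1,0,0,0,0,0,0],[1,0,0,0,0,0,0]]])

```text
time_s: 47.88
ee_pos: [0.6419, 0.1702, 0.1867]
ee_rot: [-0.001, 0.0, 1.0, 0.0]
force: [-0.6, 0.1, -2.2]
gripper_width: 0.634
grasp_force: 20.0
```

Call:
servo_tool(deltas=[[[1,0.04,0.01,0,0,0,0],[1,0,0,-0.4,0,0,0],[1,0,0,-0.3,0,0,0],[1,0,0,-0.2,0,0,0],[1,0,0,-0.15,0,0,0],[1,0,0,0,0,0,0],[1,0,0,0,0,0,0]]])

```text
time_s: 48.47
ee_pos: [0.6437, 0.1708, 0.1446]
ee_rot: [-0.0, -0.0, 1.0, -0.0]
force: [0.2, 0.4, -2.1]
gripper_width: 0.635
grasp_force: 20.0
```

Call:
servo_tool(deltas=[[[1,0,0,-0.35,0,0,0],[1,0,0,-0.3,0,0,0],[1,0,0,-0.25,0,0,0],[1,0,0,-0.12,0,0,0],[1,0,0,-0.05,0,0,0],[1,0,0,0,0,0,0],[1,0,0,0,0,0,0]]])

```text
time_s: 49.05
ee_pos: [0.6433, 0.1704, 0.1025]
ee_rot: [-0.001, 0.0, 1.0, -0.0]
force: [-3.5, -1.2, 5.0]
gripper_width: 0.637
grasp_force: 20.0
```

Call:
servo_tool(deltas=[[[-0.2,0,0,0,0,0,0],[-0.6,0,0,0,0,0,0],[-0.6,0,0,0,0,0,0],[-0.6,0,0,0,0,0,0],[-0.6,0,0,0,0,0,0],[-0.6,0,0,0.5,0,0,0],[-0.6,0,0,0.95,0,0,0],[-0.6,0,0,0.95,0,0,0],[-1,0,0,0.95,0,0,0],[-1,-0.5,0,0.95,0,0,0],[-1,-0.5,0,0.5,0,0,0],[-1,0,0,0,0,0,0]]])

```text
time_s: 50.05
ee_pos: [0.6046, 0.1711, 0.2989]
ee_rot: [0.004, -0.0, 1.0, 0.001]
force: [1.1, 1.1, 0.4]
gripper_width: 0.996
grasp_force: 0.0
```

Call:
servo_tool(deltas=[[[-1,-0.5,-0.6,0.3,0,0,0],[-1,-0.5,-0.6,0.3,0,0,0],[-1,-0.5,-0.6,0.3,0,0,0],[-1,0,0,0,0,0,0],[-1,0,0,0,0,0,0]]])

```text
time_s: 50.47
ee_pos: [0.5445, 0.0977, 0.3291]
ee_rot: [0.0, 0.001, 1.0, 0.0]
force: [0.3, -0.3, -0.2]
gripper_width: 1.002
grasp_force: 0.0
```

```bash
python3 -c "
from h import *
a=snap('wrist')[1];b=snap('side')[1]
cv2.imwrite('pics/z.png',cv2.resize(np.hstack([a,b]),(800,300),interpolation=cv2.INTER_AREA))
c=snap('scene')[1];cv2.imwrite('pics/z2.png',cv2.resize(c[90:290,60:400],(800,470),interpolation=2))"
```

```text
(no output)
```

View pics/z2.png

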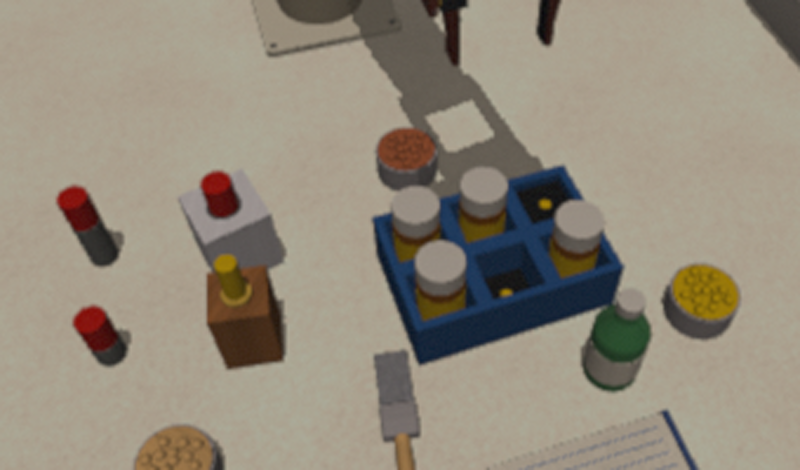

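The final view shows four jars upright and fully down in the box, at (415,220), (483,200), (440,275) and (577,235). Only the red head of plug_55 stands out of the well, at (219,193). The rod is in its stand at (229,278), and the other two plugs are still standing.

```bash
python3 -c "
from h import *
print(robot.close_job())"
```

```text
the job is handed in; nothing more can be done
None
```

The job is done and handed in: cell 1 was full and the other five empty, the well is 55 mm deep, plug_55 is down in it, the rod is back in its stand, and the four jars are seated in empty cells 2, 3, 4 and 6.

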